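# Dock an seven-tooth electrode comb

### The job

Take the electrode comb by its blue grip off its stand and lower it into the white reader dock so that each of its seven teeth enters its own slot of the slotted plate; feel for the slots gently, never forcing the comb, and press it fully home until its black bar sits on the plate. Then slide the red-tabbed keeper fully across over the end of the bar to lock it, and let go, leaving the other things on the bench where they stand.

Things in the scene. Friction and masses are not known exactly. Their poses are not given: they have to be found in the camera images.
- comb: Electrode comb, 110 g, blue grip, black bar, steel teeth; same either way round. Origin: centre of the underside of its bar; y along the bar, z up. Bar 138 (y) x 16 (x) x 12 mm (z 0 to 12). Grip over its middle 40 (y) x 16 (x), z 8 to 44 mm: pinch it low, across x, from above, with about 50 N (over 100 N it squirts out). Starts upright on its stand, bar underside 36 mm above the bench
- comb_teeth (a point): Middle of the comb's row of tooth tips, 22 mm below the bar's underside. Seven round steel teeth, 5.5 to 6 mm diameter, flat tips with a slight bevel, hang in a row along the comb's y, 18 mm apart (y = -54, -36, ... 54 mm)
- stand: Grey fixed stand, 60 x 156 mm base, two uprights 36 mm high under the ends of the comb's bar with 8 mm cheeks either side of it. Origin: centre of its underside; y along the comb. A tall microscope stands farther right (y below -0.42): come round it from the front
- dock: Fixed white reader dock, 68 mm wide (x), along y from -92 to +140 mm (keeper end), z up, walls 40 mm high. Origin: on the bench under the middle of its window. Home: the bar's underside rests on the slotted plate, so comb origin 40 mm over the dock's, comb along dock y. Never over 25 N between comb and dock
- window (a point): Middle of the dock's window, 40 mm above the bench, level with the top of the aluminium slotted plate in it. Seven slots through the 8 mm plate, in a row along dock y 18 mm apart, each 10 (x) by 8 mm (y), on the line x = 0. The plate is clamped up to 8 mm off this point either way along dock y: not measured, feel (or look) for it. Rubber mounts let it sink 8 N/mm, 3 mm at most; it does not slide
- strip (a point): Middle of the top of the copper contact strip (16 x 150 mm) below the slots, at first 26 mm above the bench. The tooth tips meet it with the bar 8 mm short of home and must push it down those 8 mm with about 5 N; it stays down (no spring). Where a tooth rests on solid plate instead, the bar's underside is at most 62 mm above the bench
- keeper_tab (a point): Point in the red tab of the keeper, 7 mm below its top. Tab 14 (dock x) x 12 (dock y) x 28 mm high, top 87 mm above the bench; pinch it across x. It stands on a steel tongue 24 mm wide, underside 54 mm above the bench, that ends at dock y = 84 to 88 mm when open. Guides beside the tongue reach 59 mm above the bench
- keeper (a joint): Slide of the keeper, m: 0 open, 0.036 its end stop with the tongue over the bar's end; it grows as the tab moves along dock -y (towards the comb), friction about 2.5 N, stays where it is left. It passes over the bar only when the comb is home (2 mm to spare)
- sample_cup: Red-capped sample cup, 58 mm diameter, 68 mm high, bystander; origin at centre of underside
- sample_cup_c: Yellow-capped sample cup, 58 mm diameter, 68 mm high, bystander; origin at centre of underside
- petri_dish_2: Clear petri dish, 90 mm diameter, 16 mm high, bystander; origin at centre of underside
- coverslip_box_1: Small blue and clear box, 30 x 30 x 16 mm, bystander; origin at centre of underside
Mind the look-alikes: they are no part of the job. Leave any orange look-alike of the comb alone.

How it is judged:
By the outcome, as a careful person would: the job done as asked, in the order asked, and still so for the second after the job is handed in, with the robot touching nothing.
It also fails if it takes over 67 s, if anything falls off the work surface, if the arm or the gripper's body presses on something with over 40 N, if the wrist force passes 120 N, or if a joint passes its speed limit or range.

### The arm

A 6-joint arm with a two-finger parallel gripper is mounted at the origin on a cart in front of the work surface, level with it; the furniture and walls round the work are solid. World frame = base frame: x ahead of the robot, y to its left, z up, the work surface at z = 0. Lengths are in mm, angles in rad, forces in N, time in s.
With the tool pointing down it reaches from about 300 to 775 mm from the base axis. Payload 14.6 kg.
Tool frame: the origin (TCP) lies at the very end of the fingers, on their centre line; the grasp point (between the pads) lies 19 mm behind it; z points along the fingers, y is the line along which they close (so a half turn about z gives the same grasp; the last joint's range is limited). The gripper opens to 94 mm and grips with 3 to 60 N. Pads are 16 mm wide; open, the fingers measure 119 mm over their backs; the gripper's body (75 mm by 177 mm) begins 78 mm behind the grasp point.
Start: joints at [-0.067, 0.3, 1.521, -0, 1.321, -0.067], TCP at [549.99, -0.002, 205.446] pointing down, gripper open.
Joint ranges: [-3.03, 3.03], [-0.79, 2.21], [0.23, 2.52], [-1.04, 4.18], [0, 3.07], [-2.55, 2.55]. Speed limits (rad/s): [2.22, 2.22, 2.57, 3.14, 3.14, 3.14].

### API

Orientations are given as [roll, pitch, yaw] about the fixed x, y, z axes, in that order (R = Rz(yaw) Ry(pitch) Rx(roll)).
In Python, from cell import manip, eyes, ticket gives the robot as it stands. The module is installed in compiled form; this text tells all that it offers.
- The arm moves only by the tool arm_command, never from a script. Its argument "plan" is a list of rows, each a list of 5 numbers: the opening, from -1 (shut) to 1 (fully open), then the shift along the tool's x, y, z in m, then the turn about the tool's z in rad. In form: [[jaw, dx, dy, dz, roll], ...]. A call has 1 to 20 rows; each row shifts and turns the commanded pose from where the row before left it, along the tool's axes as they then stand; what a row does not reach is not made up. A row lasts 1/8 s, in which the tool goes at most 62.5 mm and 10.7 degrees, less where a joint would pass 70% of its speed; a pose out of reach is approached as far as the arm can. A call is refused whole if a number of a shift passes 0.0625 or a number of a turn 0.188, either way. A call with a gripper value outside its range is refused whole. The fingers move at their own pace and stop on an object; "newtons" is the grip in N (left out, the last holds). Time passes only in rows, so rows that do not move let the fingers close. It gives the time, the measured TCP pose, the force, the opening and the grip force at its end, in the units of the state.
- manip.read_state(): the state, without advancing time (a new reading comes with each control period).
- eyes.camera(name): name is "scene" or "side" or "wrist"; returns a dict with "img" (480x640x3 uint8, blue, green, red), "z_map" (480x640 float32, mm along the optical axis (not along the pixel's ray), 0 where there is no reading), "fx", "fy", "cx", "cy" (pixels), "dist" ([k1, k2, p1, p2, k3] as OpenCV has them; the pictures are not rectified), "eye" and "orientation" of the camera in the world. Camera axes: x right, y down, z forward; pixel columns grow to the right and rows downward; lengths in mm; the calibration is good to about 2 mm. A picture is of the moment at which its call begins.
- ticket.sign_off(): hands the job in; it is judged then, once.
The state is a dict: "clock": time; "joints": joint angles; "qd": joint speeds; "effort": joint torques, N m; "eef_pos": TCP position; "eef_rot": TCP orientation; "wrist_force": force on the tool from outside, world axes, zero at the start; "moment": the same for the moment, N m; "finger_gap": finger opening in mm; "finger_force": force on a finger pad.
Only numpy, scipy, OpenCV 4.12 (cv2) and the standard library are available. Lean on these libraries where they do the work, as an engineer would, in place of code of your own. Each camera call takes 0.05 s, during which the arm holds its last target. There are 200 camera calls.

## Working session

There is one attempt and no reset: what is moved stays moved. The work goes in short steps, Python scripts to look and compute and a tool call to move; the robot and the scene stay as the last step left them, time stands still between calls to the robot, and variables do not carry over. Pictures are saved under pics/ and viewed, at most 10 in all, crops included, and the job is handed in when it is done.

Besides the shell and the picture viewer there is one more tool, called after "Request:" as name(argument=value, ...), one argument or row to a line, values as JSON. arm_command: Moves the arm, as the interface text tells. Its arguments: {"type":"object","properties":{"plan":{"type":"array"},"newtons":{"type":"number"}},"required":["plan"]}

```bash
mkdir -p pics; cat > h.py <<'E'
import numpy as np,cv2
from cell import manip,eyes,ticket
from scipy.spatial.transform import Rotation as R
def cam(n):
    c=eyes.camera(n); o=np.array(c["orientation"],float)
    c["R"]=o if o.shape==(3,3) else (R.from_euler('xyz',o).as_matrix() if o.size==3 else R.from_quat(o).as_matrix())
    c["K"]=np.array([[c["fx"],0,c["cx"]],[0,c["fy"],c["cy"]],[0,0,1.]]); c["D"]=np.array(c["dist"],float); c["eye"]=np.array(c["eye"],float); return c
def ray(c,uv):
    p=cv2.undistortPoints(np.array(uv,float).reshape(-1,1,2),c["K"],c["D"]).reshape(-1,2)
    return np.c_[p,np.ones(len(p))]
def onz(c,uv,z):
    d=ray(c,uv)@c["R"].T; return c["eye"]+d*((z-c["eye"][2])/d[:,2])[:,None]
def world(c):
    v,u=np.mgrid[0:480,0:640]; d=ray(c,np.c_[u.ravel(),v.ravel()])*c["z_map"].reshape(-1,1)
    return (d@c["R"].T+c["eye"]).reshape(480,640,3)
E
python3 - <<'E'
from h import *
print(manip.read_state())
a=[]
for n in("scene","side","wrist"):
    c=cam(n); print(n,c["eye"],c["orientation"],c["fx"],c["dist"]); cv2.imwrite(f"pics/{n}0.png",c["img"]); np.savez(f"{n}0.npz",img=c["img"],W=world(c))
E
```

```text
{'clock': 0.0, 'joints': array([-6.65866637e-02,  3.00501418e-01,  1.52157706e+00,  4.15602897e-06,
        1.32066342e+00, -6.65953691e-02]), 'qd': array([-2.77506830e-04,  8.16517847e-04, -4.93225587e-05, -1.01567018e-03,
        8.03280832e-04, -8.83401186e-04]), 'effort': array([-1.53750298e-03, -5.31805658e+01, -3.52735734e+01,  7.07558286e-02,
        2.43994006e-02, -4.79655944e-05]), 'eef_pos': array([5.49747974e+02, 2.23001385e-02, 2.04871390e+02]), 'eef_rot': array([-3.14044622e+00, -8.04944989e-05,  1.57080395e+00]), 'wrist_force': array([-0.00849906, -0.31967263,  0.76305389]), 'moment': array([-0.00800137,  0.02759502, -0.01547986]), 'finger_force': 0.0, 'finger_gap': 93.87329852375397}
scene [ -297.84596508 -1285.66936381   679.09139313] [-1.9898555   0.02547032 -0.64585638] 500.35911650010206 [-0.12530886  0.          0.          0.          0.        ]
side [  301.01344709 -1171.50986905  1031.39407718] [-2.32757269 -0.01553566 -0.19040622] 480.64658867984156 [0.00319087 0.         0.         0.         0.        ]
wrist [550.2452828   69.19554265 383.31747743] [2.90199699e+00 1.29392104e-03 6.09555752e-04] 331.2170953899334 [-0.05876471  0.          0.          0.          0.        ]
```

View pics/scene0.png

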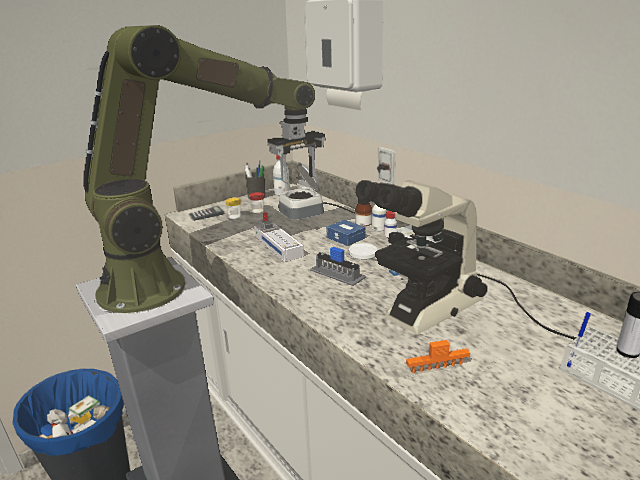

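View pics/side0.png

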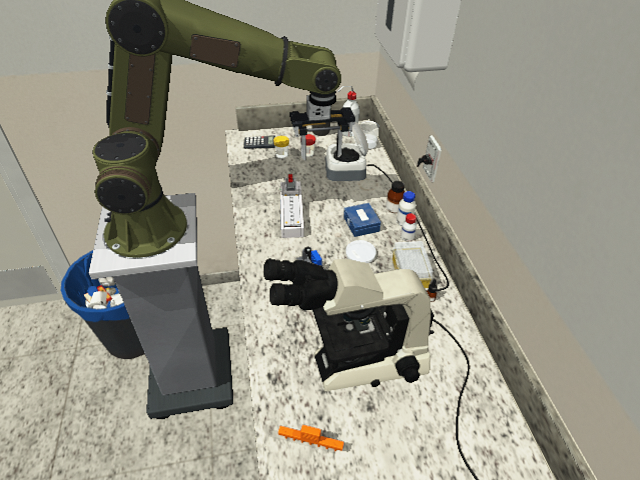

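View pics/wrist0.png

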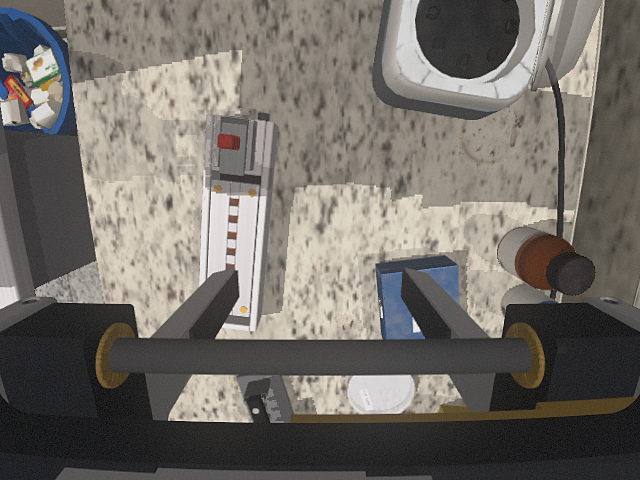

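Candidates: blue-grip comb on the stand at scene (338,255). Not wanted: the orange comb at (438,355) and the blue box at (346,232). The dock is at scene (280,243), with the red tab at (265,222) in scene and (228,142) in wrist. One close crop to check the choice.

```bash
python3 - <<'E'
from h import *
s=np.load("scene0.npz"); w=np.load("wrist0.npz"); sd=np.load("side0.npz")
A=cv2.resize(s["img"][215:305,230:380],(600,360)[::1],interpolation=cv2.INTER_CUBIC)
B=cv2.resize(w["img"][100:340,190:290],(250,600),interpolation=cv2.INTER_CUBIC)
m=np.zeros((600,800,3),np.uint8); m[:330,:550]=cv2.resize(A,(550,330)); m[:,550:]=B
C=sd["img"][240:270,280:340]; m[340:600,:520]=cv2.resize(C,(520,260))
cv2.imwrite("pics/m1.png",m)
def comp(n,z,lo,hi,box):
    hsv=cv2.cvtColor(z["img"],cv2.COLOR_BGR2HSV); k=cv2.inRange(hsv,lo,hi); b=np.zeros_like(k); x0,y0,x1,y1=box; b[y0:y1,x0:x1]=1; k=(k>0)&(b>0)
    P=z["W"][k]; v,u=np.nonzero(k); print(n,k.sum(),u.mean(),v.mean(),P.min(0).round(),P.max(0).round(),np.median(P,0).round(1)); return P
P=comp("grip",s,(100,120,60),(125,255,255),(328,245,350,265))
top=P[P[:,2]>np.percentile(P[:,2],80)]; print(top[::3].round(1))
T=comp("tab wrist",w,(0,120,60),(8,255,255),(200,120,250,160)); print(np.percentile(T,[5,50,95],0).round(1))
# dock top surface from wrist
W=w["W"]; 
for (u,v) in [(228,142),(217,188),(253,192),(244,310),(235,200),(233,240),(212,300),(262,130),(245,230),(220,230)]: print(u,v,W[v,u].round(1))
E
```

```text
grip 175 336.62857142857143 253.84571428571428 [ -298. -1286.     3.] [ 625. -148.  679.] [ 476.8 -282.6   66.7]
[[ 480.7 -258.    78.2]
 [ 485.6 -265.6   79.5]
 [ 475.9 -268.9   80.4]
 [ 483.  -273.5   80. ]
 [ 476.2 -273.    78.7]
 [ 479.5 -282.6   81.2]
 [ 489.  -284.    78.8]
 [ 475.1 -279.1   78.2]
 [ 483.2 -286.8   78.5]
 [ 486.9 -295.8   80.6]
 [ 478.5 -292.8   79. ]
 [ 485.2 -297.8   78.7]]
tab wrist 250 227.296 141.412 [461.  69.  64.] [550.  93. 383.] [469.5  86.4  85.6]
[[462.1  80.9  67.2]
 [469.5  86.4  85.6]
 [474.4  91.7  87. ]]
228 142 [470.5  85.7  87.2]
217 188 [443.7  42.5  40.1]
253 192 [480.9  38.3  40. ]
244 310 [464.3 -94.1  40. ]
235 200 [458.1  28.4  25.9]
233 240 [456.9 -12.9  39.3]
212 300 [501.7   8.7 246.1]
262 130 [492.3  99.8  39.2]
245 230 [470.   -2.4  37.4]
220 230 [444.   -1.7  40.7]
```

View pics/m1.png

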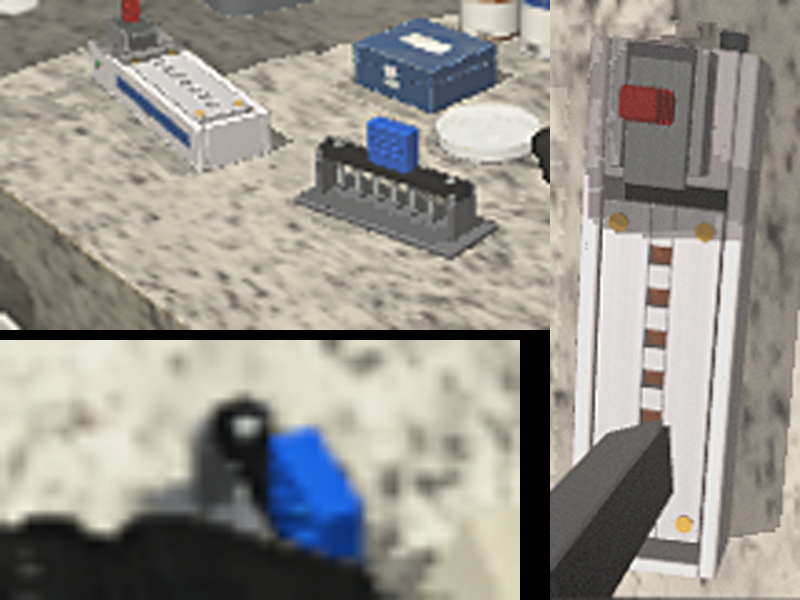

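The comb is confirmed: blue grip on the grey stand, in focus at crop (392,145). The slots are visible in wrist view, copper patches at columns 231–235, rows 202–266. I'll place the wrist camera over the window.

Request:
arm_command(
  plan=[
    [1,-0.03,-0.045,0,0],
    [1,-0.03,-0.045,0,0],
    [1,0,0,0,0],
    [1,0,0,0,0],
  ],
)

```text
clock: 0.65
eef_pos: [460.5, -59.9, 205.7]
eef_rot: [3.141, 0.0, 1.57]
wrist_force: [-0.3, -0.9, -0.7]
finger_gap: 93.8
finger_force: 0.0
```

```bash
python3 - <<'E'
from h import *
print(manip.read_state()["eef_pos"],manip.read_state()["clock"])
c=cam("wrist"); np.savez("w1.npz",img=c["img"],W=world(c)); print(c["eye"])
cv2.imwrite("pics/w1.png",cv2.resize(c["img"][60:300,220:420],(500,600),interpolation=cv2.INTER_CUBIC))
W=world(c)
# depth-based holes: below plate
hole=((W[...,2]<34)&(W[...,2]>20)&(abs(W[...,0]-458)<12)&(W[...,1]>-100)&(W[...,1]<45)).astype(np.uint8)
n,l,st,ce=cv2.connectedComponentsWithStats(hole)
for i in range(1,n):
    if st[i,4]>12: print(st[i],ce[i].round(1),onz(c,[ce[i]],40)[0].round(1),onz(c,[ce[i]],26)[0].round(1))
E
```

```text
[460.49915574 -59.91301579 205.69802926] 0.65
[460.69520302   9.28523033 384.04988802]
[314 138  10   9  80] [318.5 142.4] [459.6  27.7  40. ] [459.6  28.4  26. ]
[312 156  10  10  78] [316.3 160.6] [457.4   9.8  40. ] [457.2   9.8  26. ]
[310 174  10   8  69] [314.4 177.6] [455.4  -7.1  40. ] [455.2  -7.8  26. ]
[308 191  10   8  70] [312.2 194.7] [453.  -24.6  40. ] [452.7 -26.   26. ]
[307 208   9   9  60] [310.9 211.8] [451.6 -42.5  40. ] [451.2 -44.6  26. ]
[307 225   7   8  42] [309.8 228.5] [450.4 -60.2  40. ] [449.9 -63.1  26. ]
[307 242   5   7  30] [308.9 244.6] [449.3 -77.8  40. ] [448.8 -81.4  26. ]
```

View pics/w1.png

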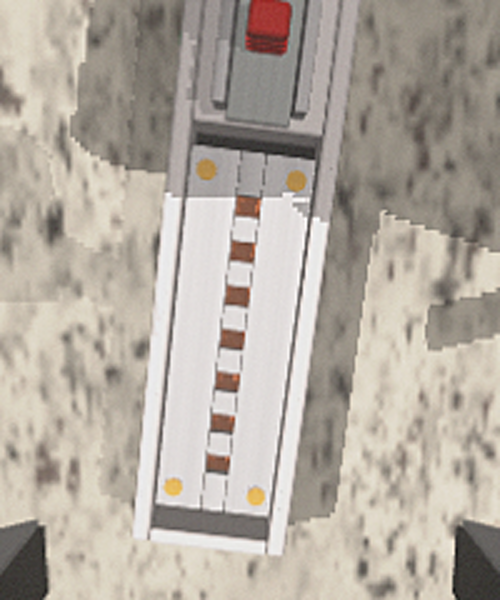

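The view shows all seven slots as copper patches, from crop (248,207) to (218,463), i.e. full-frame (319,143) to (307,245). The plate's screws and the red tab at crop (269,25) are also clear. I'll fit the line, and measure the tab and dock edges.

```bash
python3 - <<'E'
from h import *
c=cam("wrist"); hsv=cv2.cvtColor(c["img"],cv2.COLOR_BGR2HSV)
k=cv2.inRange(hsv,(3,90,50),(15,255,255)); k[:130]=0;k[255:]=0;k[:,:300]=0;k[:,330:]=0
n,l,st,ce=cv2.connectedComponentsWithStats(k); Q=[]
for i in range(1,n):
    if st[i,4]>20:
        p=onz(c,[ce[i]],40)[0]; q=p.copy(); q[:2]-=4*(c["eye"][:2]-p[:2])/344; Q.append(q); print(st[i],p.round(1),q.round(1))
Q=np.array(Q); i=np.arange(len(Q))
for a in (0,1): f=np.polyfit(i,Q[:,a],1); print(f, np.polyval(f,3))
f=np.polyfit(Q[:,1],Q[:,0],1); print("yaw of slot line (dx/dy)",f[0],np.arctan(f[0]))
# tab
r=cv2.inRange(hsv,(0,140,90),(7,255,255)); r[100:]=0; r[:,:310]=0;r[:,345:]=0
v,u=np.nonzero(r); W=world(c)[v,u]; t=W[:,2]>84; print("tab top",t.sum(),W[t].min(0).round(1),W[t].max(0).round(1),W[t].mean(0).round(1))
# tongue & dock edges from depth
W=world(c)
for z0,z1,y0,y1,nm in[(37,43,-95,-20,"dock40"),(55,62,40,80,"tongue"),(50,64,30,120,"t+guides")]:
    for y in np.arange(y0,y1,12):
        m=(W[...,2]>z0)&(W[...,2]<z1)&(abs(W[...,1]-y)<2)&(abs(W[...,0]-460)<60); 
        if m.sum(): print(nm,y,W[m][:,0].min().round(1),W[m][:,0].max().round(1),np.mean([W[m][:,0].min(),W[m][:,0].max()]).round(1))
E
```

```text
[314 139  10   8  68] [459.9  27.8  40. ] [459.9  28.   40. ]
[312 157  10   8  67] [457.7  10.2  40. ] [457.7  10.2  40. ]
[310 175  10   8  62] [455.5  -7.6  40. ] [455.5  -7.8  40. ]
[308 192  10   8  55] [453.6 -25.2  40. ] [453.5 -25.6  40. ]
[306 209  10   8  52] [451.6 -42.8  40. ] [451.5 -43.4  40. ]
[305 226   9   7  44] [449.3 -60.5  40. ] [449.2 -61.3  40. ]
[303 243   9   5  42] [447.1 -77.9  40. ] [446.9 -79.   40. ]
[ -2.1403514  459.86966947] 453.4486152786464
[-17.83533534  27.97318623] -25.532819779781615
yaw of slot line (dx/dy) 0.12000576560598625 0.11943460977430627
tab top 220 [460.2  80.3  84.1] [473.6  92.4  88.4] [467.   86.4  86. ]
dock40 -95 411.2 478.8 445.0
dock40 -83 412.7 479.7 446.2
dock40 -71 414.1 481.7 447.9
dock40 -59 415.5 482.6 449.0
dock40 -47 416.9 484.5 450.7
dock40 -35 418.3 485.4 451.8
dock40 -23 419.6 487.3 453.4
tongue 64 446.3 482.5 464.4
tongue 76 447.3 483.2 465.2
t+guides 54 470.6 474.3 472.4
t+guides 66 446.3 482.5 464.4
t+guides 78 447.3 484.2 465.8
t+guides 90 449.2 485.7 467.4
t+guides 102 450.1 487.4 468.7
t+guides 114 452.0 458.3 455.2
```

Request:
arm_command(
  plan=[
    [1,-0.048,0.004,0,0],
    [1,-0.048,0.004,0,0],
    [1,-0.048,0.004,0,0],
    [1,-0.048,0.005,0,0],
    [1,-0.046,0.004,0,0],
    [1,0,0,0,0],
    [1,0,0,0,0],
  ],
)

```text
clock: 1.62
eef_pos: [481.4, -297.2, 204.9]
eef_rot: [-3.141, -0.001, 1.571]
wrist_force: [0.1, 0.1, -0.3]
finger_gap: 94.0
finger_force: 0.0
```

```bash
python3 - <<'E'
from h import *
print(manip.read_state()["eef_pos"],manip.read_state()["clock"])
c=cam("wrist"); W=world(c); hsv=cv2.cvtColor(c["img"],cv2.COLOR_BGR2HSV)
cv2.imwrite("pics/w2.png",cv2.resize(c["img"][100:340,160:480],(800,600),interpolation=cv2.INTER_CUBIC))
k=cv2.inRange(hsv,(105,120,60),(125,255,255))>0; k&=(W[...,2]>76)&(W[...,2]<84)&(abs(W[...,0]-482)<40)&(abs(W[...,1]+278)<45)
v,u=np.nonzero(k); P=onz(c,np.c_[u,v],80)
rc=cv2.minAreaRect(P[:,:2].astype(np.float32)); print(k.sum(),rc,P.mean(0))
for z0,z1,n in[(44,54,"bar"),(34,50,"bar+upr")]:
    m=(W[...,2]>z0)&(W[...,2]<z1)&(abs(W[...,0]-482)<50)&(abs(W[...,1]+278)<95); Q=W[m]
    print(n,m.sum(),cv2.minAreaRect(Q[:,:2].astype(np.float32)),np.median(Q,0))
    cc,s,vt=np.linalg.svd(Q[:,:2]-Q[:,:2].mean(0),full_matrices=False); print(vt[0],Q.mean(0))
E
```

```text
[ 481.42106876 -297.23775091  204.88051182] 1.625
704 ((484.865234375, -276.482666015625), (15.368417739868164, 39.37823486328125), 13.786901473999023) [ 484.76089315 -276.18199728   80.        ]
bar 1385 ((485.6185607910156, -276.7579345703125), (22.743358612060547, 137.42294311523438), 14.254664421081543) [ 480.76913776 -251.32649782   47.16725299]
[ 0.24270271 -0.97010071] [ 483.2233001  -270.95784658   47.13966525]
bar+upr 1532 ((484.7080383300781, -277.01312255859375), (29.73224449157715, 137.42568969726562), 13.952269554138184) [ 480.77650562 -251.2416769    47.04420221]
[ 0.24127926 -0.97045573] [ 483.34811265 -271.4875244    46.35471577]
```

View pics/w2.png

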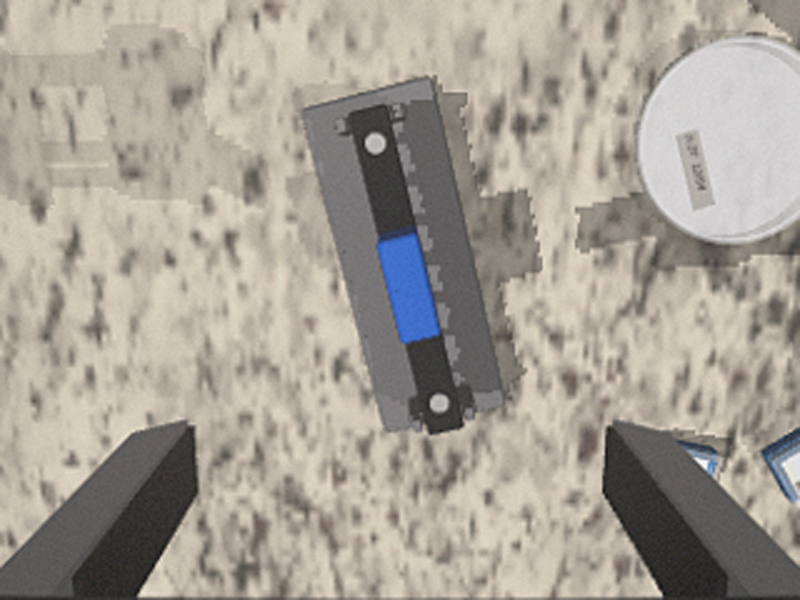

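The grip is at crop (408,287), the bar runs from (375,110) to (440,430), leaning about 14°, and nothing is near the fingers. I'll align and descend.

Request:
arm_command(
  plan=[
    [0.2,0.021,0.0035,0,0],
    [0,0,0,0,-0.122],
    [-0.1,0,0,0,-0.121],
    [-0.1,0,0,0.05,0],
    [-0.1,0,0,0.05,0],
    [-0.1,0,0,0.03,0],
    [-0.1,0,0,0.01,0],
    [-0.1,0,0,0,0],
    [-0.1,0,0,0,0],
  ],
  newtons=50,
)

```text
clock: 2.8
eef_pos: [485.2, -277.1, 67.0]
eef_rot: [3.14, 0.002, 1.814]
wrist_force: [0.5, 0.1, -0.2]
finger_gap: 42.2
finger_force: 0.0
```

```bash
python3 - <<'E'
from h import *
s=manip.read_state(); print(s["eef_pos"],s["eef_rot"],s["clock"],s["finger_gap"])
c=cam("wrist"); W=world(c); hsv=cv2.cvtColor(c["img"],cv2.COLOR_BGR2HSV)
k=cv2.inRange(hsv,(105,120,60),(125,255,255))>0; k&=(W[...,2]>74)&(W[...,2]<86)&(abs(W[...,0]-482)<40)&(abs(W[...,1]+278)<45)
v,u=np.nonzero(k)
if len(v):
    P=onz(c,np.c_[u,v],80); print(k.sum(),cv2.minAreaRect(P[:,:2].astype(np.float32)))
E
```

```text
[ 485.23344042 -277.05449264   66.97570082] [3.14002865e+00 1.65243487e-03 1.81410342e+00] 2.8 42.16265313928585
1996 ((484.4986877441406, -275.4859313964844), (15.256978988647461, 40.112548828125), 13.654878616333008)
```

Request:
arm_command(
  plan=[
    [-0.1,0.0015,0,0.013,0],
    [-0.1,0,0,0.013,0],
    [-0.1,0,0,0,0],
    [-0.9,0,0,0,0],
    [-0.9,0,0,0,0],
    [-0.9,0,0,0,0],
    [-0.9,0,0,0,0],
  ],
  newtons=50,
)

```text
clock: 3.72
eef_pos: [484.3, -275.6, 39.7]
eef_rot: [3.141, 0.0, 1.814]
wrist_force: [-0.1, 1.0, 1.4]
finger_gap: 15.9
finger_force: 50.0
```

Request:
arm_command(
  plan=[
    [-0.9,0,0,-0.01,0],
    [-0.9,0,0,-0.03,0],
    [-0.9,0,0,-0.04,0],
    [-0.9,0.03,0.004,0,0],
    [-0.9,0.045,0.006,0,0],
    [-0.9,0.05,0.006,0,0],
    [-0.9,0.05,0.006,0,0],
    [-0.9,0.045,0.005,0,0],
    [-0.9,0.03,0.003,0,0],
    [-0.9,0,0,0,0.12],
    [-0.9,0,0,0,0.12],
    [-0.9,0,0,0,0.123],
    [-0.9,0,0,0,0],
    [-0.9,0,0,0,0],
  ],
)

```text
clock: 5.48
eef_pos: [453.1, -25.7, 119.7]
eef_rot: [3.141, 0.0, 1.453]
wrist_force: [-0.3, -1.3, -0.2]
finger_gap: 15.9
finger_force: 50.0
```

```bash
python3 - <<'E'
from h import *
s=manip.read_state(); print(s["eef_pos"],s["eef_rot"],s["clock"],s["finger_gap"],s["wrist_force"])
c=cam("wrist"); print(c["eye"])
cv2.imwrite("pics/w3.png",cv2.resize(c["img"],(800,600)))
W=world(c); hsv=cv2.cvtColor(c["img"],cv2.COLOR_BGR2HSV)
k=cv2.inRange(hsv,(105,120,60),(125,255,255))>0; k&=(W[...,2]>100)&(W[...,2]<170)
v,u=np.nonzero(k); 
if len(v): P=W[k]; print("grip",k.sum(),np.median(P,0)); zt=np.percentile(P[:,2],70); Q=onz(c,np.c_[u,v],zt); print(zt,cv2.minAreaRect(Q[:,:2].astype(np.float32)))
E
```

```text
[453.09557393 -25.70564433 119.71161326] [3.14136333e+00 3.40438465e-05 1.45348208e+00] 5.475 15.887015154352094 [-0.34472827 -1.32308025 -0.16794507]
[461.36318327  43.03987356 298.07437657]
grip 2115 [453.71963298 -21.61220587 159.07232772]
159.38163434501888 ((454.1512756347656, -18.338558197021484), (37.677608489990234, 15.40202522277832), 83.09974670410156)
```

View pics/w3.png

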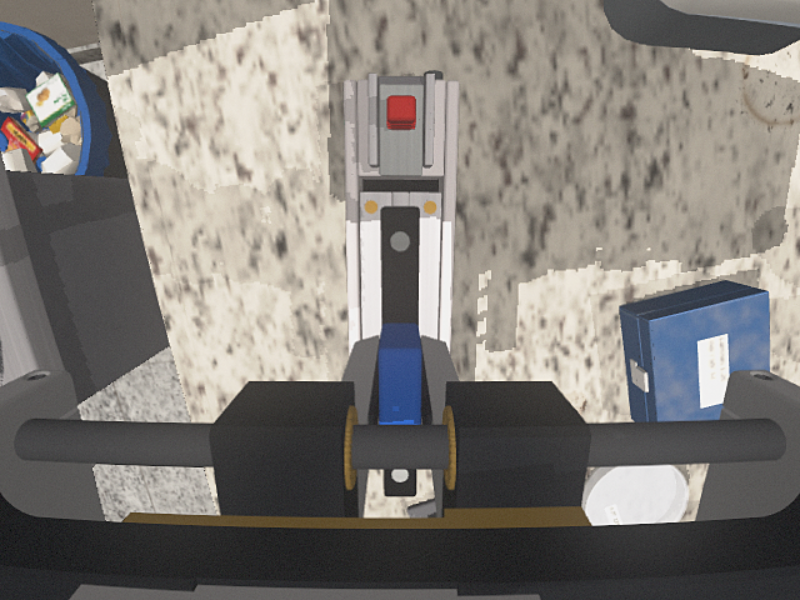

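The comb is held level and lies along the dock axis: bar end at (400,207), grip at (400,365) of the 800x600 picture. I'll measure the comb centre in the hand from its bar edge.

```bash
python3 - <<'E'
from h import *
c=cam("wrist"); s=manip.read_state(); W=world(c); g=c["img"].max(2)
a=np.array([np.cos(1.4517),np.sin(1.4517)]); n=np.array([a[1],-a[0]]); S=np.array([453.4,-25.5])
m=(W[...,2]>118)&(W[...,2]<136)&(W[...,1]>0)&(W[...,1]<60)&(abs(W[...,0]-458)<25)
v,u=np.nonzero(m); zb=np.median(W[m][:,2]); P=onz(c,np.c_[u,v],zb)[:,:2]-S
al=P@a; la=P@n; print(m.sum(),"ztop",zb,"end along",np.percentile(al,[95,99,99.7,100]).round(1),"lat",np.percentile(la,[0.5,99.5]).round(1))
for lo in(30,45,55): q=la[(al>lo)&(al<lo+10)]; print(lo,q.min().round(1),q.max().round(1),q.mean().round(2))
print(s["eef_pos"],(s["eef_pos"][:2]-S)@a,(s["eef_pos"][:2]-S)@n)
E
```

```text
2430 ztop 127.02979080324971 end along [65.1 66.6 67.1 67.1] lat [-8.2  7.6]
30 -7.9 7.4 -0.24
45 -8.2 7.3 -0.35
55 -8.2 7.6 -0.36
[453.09653166 -25.6962123  119.58696148] -0.23087899740351786 -0.2780057334539329
```

Request:
arm_command(
  plan=[
    [-0.9,0.001,0.0003,0.02,0],
    [-0.9,0,0,0.02,0],
    [-0.9,0,0,0.008,0],
    [-0.9,0,0,0,0],
    [-0.9,0,0,0,0],
  ],
)

```text
clock: 6.2
eef_pos: [453.9, -24.8, 72.1]
eef_rot: [3.141, 0.0, 1.451]
wrist_force: [0.5, -0.3, -0.4]
finger_gap: 15.8
finger_force: 50.0
```

```bash
python3 - <<'E'
from h import *
c=cam("wrist"); s=manip.read_state(); W=world(c)
a=np.array([np.cos(1.4517),np.sin(1.4517)]); n=np.array([a[1],-a[0]]); S=np.array([453.4,-25.5])
zt=s["eef_pos"][2]+7.5
m=(abs(W[...,2]-zt)<9)&(W[...,1]>0)&(W[...,1]<60)&(abs(W[...,0]-458)<25)
v,u=np.nonzero(m); zb=np.median(W[m][:,2]); P=onz(c,np.c_[u,v],zb)[:,:2]-S
al=P@a; la=P@n; print(m.sum(),"ztop",zb,"end",np.percentile(al,[99,99.7,100]).round(1))
for lo in(30,45,55): q=la[(al>lo)&(al<lo+10)]; print(lo,q.min().round(1),q.max().round(1),q.mean().round(2))
print(s["eef_pos"],s["wrist_force"],(s["eef_pos"][:2]-S)@a,(s["eef_pos"][:2]-S)@n)
E
```

```text
2479 ztop 79.52576108591168 end [67.6 68.1 68.1]
30 -7.2 8.2 0.5
45 -7.5 8.0 0.43
55 -7.4 8.4 0.41
[453.89180089 -24.76862573  72.11680472] [-0.3220623  -0.93646481 -0.26690813] 0.7846268339516522 0.4014189563040166
```

Request:
arm_command(
  plan=[
    [-0.9,0.0003,-0.0004,0.004,0],
    [-0.9,0,0,0.001,0],
    [-0.9,0,0,0.001,0],
    [-0.9,0,0,0.001,0],
    [-0.9,0,0,0,0],
  ],
)

```text
clock: 6.88
eef_pos: [453.1, -24.4, 64.4]
eef_rot: [-3.142, 0.0, 1.451]
wrist_force: [-0.2, 0.0, -1.2]
finger_gap: 16.1
finger_force: 50.0
```

Request:
arm_command(
  plan=[
    [-0.9,0,0,0.001,0],
    [-0.9,0,0,0.001,0],
    [-0.9,0,0,0,0],
  ],
)

```text
clock: 7.25
eef_pos: [453.1, -24.4, 62.3]
eef_rot: [-3.141, 0.0, 1.451]
wrist_force: [0.3, -0.3, -1.0]
finger_gap: 15.7
finger_force: 50.0
```

The teeth are in, with no force at 4 mm below plate-contact height. Going on down to the strip.

Request:
arm_command(
  plan=[
    [-0.9,0,0,0.002,0],
    [-0.9,0,0,0.002,0],
    [-0.9,0,0,0.002,0],
    [-0.9,0,0,0.002,0],
    [-0.9,0,0,0,0],
  ],
)

```text
clock: 7.88
eef_pos: [453.1, -24.3, 54.3]
eef_rot: [-3.141, -0.0, 1.451]
wrist_force: [-0.6, -0.6, -1.4]
finger_gap: 15.4
finger_force: 50.0
```

Request:
arm_command(
  plan=[
    [-0.9,0,0,0.001,0],
    [-0.9,0,0,0.001,0],
    [-0.9,0,0,0.001,0],
    [-0.9,0,0,0.001,0],
    [-0.9,0,0,0,0],
  ],
)

```text
clock: 8.5
eef_pos: [453.2, -24.4, 50.5]
eef_rot: [3.141, 0.0, 1.451]
wrist_force: [-1.1, 0.2, 2.3]
finger_gap: 15.9
finger_force: 50.0
```

Request:
arm_command(
  plan=[
    [-0.9,0,0,0.001,0],
    [-0.9,0,0,0.001,0],
    [-0.9,0,0,0.001,0],
    [-0.9,0,0,0.001,0],
    [-0.9,0,0,0,0],
  ],
)

```text
clock: 9.12
eef_pos: [453.1, -24.4, 46.3]
eef_rot: [-3.142, 0.0, 1.451]
wrist_force: [0.9, 1.0, 0.2]
finger_gap: 15.8
finger_force: 50.0
```

Request:
arm_command(
  plan=[
    [-0.9,0,0,0.001,0],
    [-0.9,0,0,0.0005,0],
    [-0.9,0,0,0,0],
  ],
)

```text
clock: 9.5
eef_pos: [453.2, -24.4, 44.9]
eef_rot: [3.142, -0.0, 1.451]
wrist_force: [-0.4, -0.7, 1.8]
finger_gap: 16.0
finger_force: 50.0
```

Request:
arm_command(
  plan=[
    [-0.9,0,0,0.0005,0],
    [-0.9,0,0,0.0005,0],
    [-0.9,0,0,0,0],
  ],
)

```text
clock: 9.88
eef_pos: [453.2, -24.4, 43.9]
eef_rot: [3.142, -0.0, 1.451]
wrist_force: [-1.0, -0.0, 2.7]
finger_gap: 15.6
finger_force: 50.0
```

Request:
arm_command(
  plan=[
    [-0.9,0,0,0.0005,0],
    [-0.9,0,0,0,0],
  ],
)

```text
clock: 10.12
eef_pos: [453.2, -24.4, 43.4]
eef_rot: [3.142, 0.0, 1.451]
wrist_force: [-1.3, 0.4, 3.0]
finger_gap: 15.9
finger_force: 50.0
```

Request:
arm_command(
  plan=[
    [-0.9,0,0,0.0005,0],
    [-0.9,0,0,0.0005,0],
    [-0.9,0,0,0,0],
  ],
)

```text
clock: 10.5
eef_pos: [453.2, -24.4, 42.7]
eef_rot: [3.141, 0.0, 1.451]
wrist_force: [-2.7, -0.0, 8.2]
finger_gap: 16.1
finger_force: 50.0
```

```bash
python3 - <<'E'
from h import *
c=cam("wrist"); s=manip.read_state(); W=world(c)
a=np.array([np.cos(1.4517),np.sin(1.4517)]); S=np.array([453.4,-25.5]); n=np.array([a[1],-a[0]])
al=(W[...,:2]-S)@a; la=(W[...,:2]-S)@n
for lo,hi,l0,l1 in[(28,45,-5,5),(50,64,-5,5),(28,60,12,22),(28,60,-22,-12)]:
    m=(al>lo)&(al<hi)&(la>l0)&(la<l1)&(W[...,2]>20)&(W[...,2]<70); print(m.sum(),np.median(W[m][:,2]),W[m][:,2].std())
print(s["eef_pos"],s["wrist_force"])
E
```

```text
597 50.060090902570806 0.6322624624522418
530 50.45474335372744 0.852252498227948
1021 38.15072856168041 0.6247940586038896
1032 38.11638677789806 0.6595473537308213
[453.22103816 -24.36729938  42.68951543] [-2.78679031  0.1682689   8.22956305]
```

Home: the bar top is 12 mm above the plate and the force is rising to 8 N. One more light press, release and lift.

Request:
arm_command(
  plan=[
    [-0.9,0,0,0.0005,0],
    [-0.9,0,0,0,0],
  ],
)

```text
clock: 10.8
eef_pos: [453.2, -24.4, 42.3]
eef_rot: [3.141, 0.0, 1.451]
wrist_force: [-3.1, 0.7, 10.5]
finger_gap: 15.9
finger_force: 50.0
```

Request:
arm_command(
  plan=[
    [-0.3,0,0,0,0],
    [-0.3,0,0,0,0],
    [-0.3,0,0,0,0],
    [-0.3,0,0,-0.01,0],
    [-0.3,0,0,-0.03,0],
    [-0.3,0,0,-0.04,0],
    [-0.3,0,0,0,0],
    [-0.3,0,0,0,0],
  ],
)

```text
clock: 11.8
eef_pos: [452.9, -24.3, 121.7]
eef_rot: [-3.141, -0.0, 1.451]
wrist_force: [-1.2, -0.5, 0.2]
finger_gap: 32.9
finger_force: 0.0
```

```bash
python3 - <<'E'
from h import *
c=cam("wrist"); s=manip.read_state(); W=world(c); hsv=cv2.cvtColor(c["img"],cv2.COLOR_BGR2HSV)
a=np.array([np.cos(1.4517),np.sin(1.4517)]); S=np.array([453.4,-25.5]); n=np.array([a[1],-a[0]])
al=(W[...,:2]-S)@a; la=(W[...,:2]-S)@n
for lo,hi,l0,l1 in[(28,45,-5,5),(50,64,-5,5),(28,60,12,22),(28,60,-22,-12),(-66,-50,-5,5)]:
    m=(al>lo)&(al<hi)&(la>l0)&(la<l1)&(W[...,2]>20)&(W[...,2]<70); print(m.sum(),np.median(W[m][:,2]) if m.sum() else '')
r=(cv2.inRange(hsv,(0,140,70),(7,255,255))>0)|(cv2.inRange(hsv,(174,140,70),(180,255,255))>0); r&=(W[...,2]>84)&(W[...,2]<91)&(abs(al-112)<25)
v,u=np.nonzero(r);P=onz(c,np.c_[u,v],87)[:,:2]; print(r.sum(),cv2.minAreaRect(P.astype(np.float32)),P.mean(0),((P-S)@a).min(),((P-S)@a).max(),((P-S)@n).min(),((P-S)@n).max())
e=s["eef_pos"]; d=P.mean(0)-e[:2]; print(e,s["wrist_force"],s["clock"],"tool dx,dy",d@a,d@n)
E
```

```text
291 50.80047735458706
272 51.07829239946166
527 38.75205462373185
513 38.8001779524098
210 51.24553235155631
427 ((466.8466491699219, 86.35769653320312), (10.860363006591797, 12.703365325927734), 83.16680908203125) [466.88080504  86.41274641] 107.2327110786617 118.0940237818359 -6.29143377302212 6.411929555639201
[452.68199937 -24.31340271 121.26362338] [-0.22978519 -0.85184973 -0.5811887 ] 11.85 tool dx,dy 111.62884148075057 0.9423015325581624
```

The bar stays home at both ends, 12.3 mm above the plate. Now to the tab.

Request:
arm_command(
  plan=[
    [-0.3,0.04,0,0,0],
    [-0.3,0.045,0.0008,0,0],
    [-0.3,0.0265,0,0,0],
    [-0.3,0,0,0.03,0],
    [-0.3,0,0,0.02,0],
    [-0.3,0,0,0.007,0],
    [-0.3,0,0,0,0],
    [-0.9,0,0,0,0],
    [-0.9,0,0,0,0],
    [-0.9,0,0,0,0],
    [-0.9,0,0,0,0],
  ],
  newtons=20,
)

```text
clock: 13.22
eef_pos: [467.0, 86.3, 65.4]
eef_rot: [-3.141, -0.0, 1.451]
wrist_force: [-4.9, 0.4, 5.7]
finger_gap: 13.8
finger_force: 20.0
```

Request:
arm_command(
  plan=[
    [-0.9,-0.003,0,0,0],
    [-0.9,-0.004,0,0,0],
    [-0.9,-0.004,0,0,0],
    [-0.9,-0.004,0,0,0],
    [-0.9,0,0,0,0],
  ],
)

```text
clock: 13.85
eef_pos: [465.1, 71.3, 65.4]
eef_rot: [-3.141, -0.0, 1.451]
wrist_force: [-4.5, -1.2, 5.8]
finger_gap: 13.7
finger_force: 20.0
```

Request:
arm_command(
  plan=[
    [-0.9,-0.004,0,0,0],
    [-0.9,-0.004,0,0,0],
    [-0.9,-0.004,0,0,0],
    [-0.9,-0.004,0,0,0],
    [-0.9,-0.003,0,0,0],
    [-0.9,0,0,0,0],
  ],
)

```text
clock: 14.6
eef_pos: [463.0, 54.0, 65.5]
eef_rot: [-3.141, -0.003, 1.45]
wrist_force: [-3.3, 15.4, 5.5]
finger_gap: 14.0
finger_force: 20.0
```

Request:
arm_command(
  plan=[
    [-0.9,-0.002,0,0,0],
    [-0.9,-0.001,0,0,0],
    [-0.9,0,0,0,0],
  ],
)

```text
clock: 14.98
eef_pos: [462.9, 52.8, 65.6]
eef_rot: [3.141, -0.006, 1.45]
wrist_force: [-1.7, 31.3, 4.1]
finger_gap: 14.1
finger_force: 20.0
```

```bash
python3 - <<'E'
from h import *
a=np.array([np.cos(1.4517),np.sin(1.4517)]); S=np.array([453.4,-25.5]); n=np.array([a[1],-a[0]])
for nm in("wrist","side","scene"):
    c=cam(nm); W=world(c); hsv=cv2.cvtColor(c["img"],cv2.COLOR_BGR2HSV); al=(W[...,:2]-S)@a; la=(W[...,:2]-S)@n
    r=(cv2.inRange(hsv,(0,140,70),(7,255,255))>0)|(cv2.inRange(hsv,(174,140,70),(180,255,255))>0); r&=(abs(al-85)<45)&(abs(la)<20)&(W[...,2]>60)&(W[...,2]<92)
    print(nm,r.sum(),np.percentile(al[r],[2,50,98]) if r.any() else '')
    if nm=="wrist":
        m=(W[...,2]>84)&r; print(m.sum(),al[m].min(),al[m].max()); A=c["img"]
        for x in range(36,140,6):
            q=(abs(al-x)<3)&(abs(la)<10)&(W[...,2]<95)&(W[...,2]>20); print(x,np.median(W[q][:,2]).round(1) if q.any() else None,end=' ')
cv2.imwrite("pics/w4.png",cv2.resize(A[100:400,120:520],(800,600),interpolation=cv2.INTER_CUBIC))
E
```

```text
wrist 830 [76.30250599 84.8726428  87.53630925]
540 75.50416246561788 87.61209400227715
36 50.5 42 50.8 48 50.8 54 58.1 60 58.1 66 58.3 72 87.5 78 86.1 84 85.1 90 67.5 96 58.0 102 52.7 108 52.6 114 52.6 120 52.6 126 52.6 132 52.5 138 45.6 side 31 [71.01403859 76.29105038 83.59393712]
scene 21 [69.80873401 75.31232065 80.05618568]
```

View pics/w4.png

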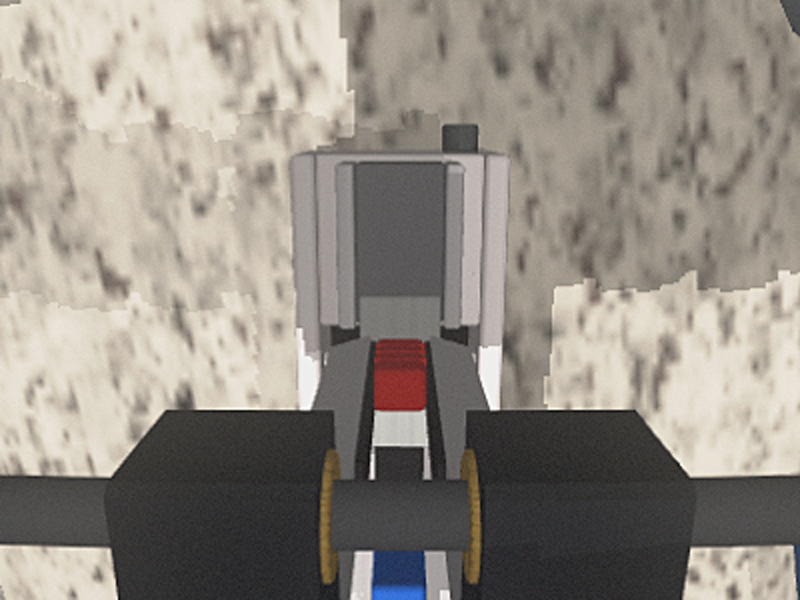

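```bash
python3 - <<'E'
from h import *
a=np.array([np.cos(1.4517),np.sin(1.4517)]); S=np.array([453.4,-25.5]); n=np.array([a[1],-a[0]])
def prof(W,nm):
    al=(W[...,:2]-S)@a; la=(W[...,:2]-S)@n; ok=(W[...,2]>5)&(W[...,2]<95)
    for a0 in(86,92,100,112,125): print(nm,"al",a0,[(x,float(np.median(W[q][:,2]).round(0))) for x in range(-32,34,4) if (q:=ok&(abs(al-a0)<3)&(abs(la-x)<2)).any()])
    print("axis",[(x,float(np.median(W[q][:,2]).round(1))) for x in np.arange(44,150,3) if (q:=ok&(abs(al-x)<1.5)&(abs(la)<5)).any()])
    q=ok&(abs(la)<30)&(W[...,2]>30); print("dock al range",al[q&(abs(al)<200)].min(),al[q&(abs(al)<200)].max())
for f in("wrist0.npz","w1.npz"): prof(np.load(f)["W"],f)
c=cam("wrist"); prof(world(c),"now"); print(manip.read_state()["wrist_force"],manip.read_state()["eef_pos"])
E
```

```text
wrist0.npz al 86 [(-32, 39.0), (-28, 39.0), (-24, 39.0), (-20, 39.0), (-16, 40.0), (-12, 58.0), (-8, 58.0), (-4, 58.0), (0, 58.0), (4, 58.0), (8, 58.0), (12, 56.0), (16, 39.0), (20, 39.0), (24, 39.0), (28, 39.0), (32, 37.0)]
wrist0.npz al 92 [(-32, 39.0), (-28, 39.0), (-24, 39.0), (-16, 58.0), (-12, 58.0), (-8, 58.0), (-4, 58.0), (0, 58.0), (4, 59.0), (8, 58.0), (12, 58.0), (16, 58.0), (20, 41.0), (24, 39.0), (28, 39.0), (32, 36.0)]
wrist0.npz al 100 [(-32, 39.0), (-28, 39.0), (-24, 39.0), (-16, 58.0), (-12, 58.0), (-8, 58.0), (-4, 58.0), (0, 58.0), (4, 58.0), (8, 58.0), (12, 58.0), (16, 58.0), (20, 42.0), (24, 39.0), (28, 39.0), (32, 36.0)]
wrist0.npz al 112 [(-32, 39.0), (-28, 39.0), (-24, 40.0), (-20, 57.0), (-16, 58.0), (-8, 86.0), (-4, 86.0), (0, 86.0), (4, 86.0), (8, 71.0), (12, 58.0), (16, 58.0), (20, 42.0), (24, 39.0), (28, 38.0), (32, 36.0)]
wrist0.npz al 125 [(-32, 39.0), (-28, 39.0), (-24, 39.0), (-16, 58.0), (-12, 58.0), (-8, 58.0), (-4, 58.0), (0, 58.0), (4, 58.0), (8, 58.0), (12, 58.0), (16, 58.0), (20, 41.0), (24, 39.0), (28, 39.0), (32, 39.0)]
axis [(np.int64(44), 38.
[... 3789 characters left out ...]
8.2), (np.int64(59), 58.4), (np.int64(62), 58.2), (np.int64(74), 85.0), (np.int64(77), 86.0), (np.int64(80), 86.3), (np.int64(83), 86.2), (np.int64(86), 77.3), (np.int64(89), 58.3), (np.int64(92), 58.3), (np.int64(95), 58.3), (np.int64(98), 57.4), (np.int64(101), 52.7), (np.int64(104), 52.4), (np.int64(107), 52.7), (np.int64(110), 52.7), (np.int64(113), 52.6), (np.int64(116), 52.5), (np.int64(119), 52.6), (np.int64(122), 52.7), (np.int64(125), 52.6), (np.int64(128), 52.5), (np.int64(131), 52.5), (np.int64(134), 52.7), (np.int64(137), 46.7), (np.int64(140), 37.6)]
dock al range -33.17737952208778 139.39220832196418
[-3.11994751 31.06627217  3.10631415] [462.91304592  52.76965877  65.56768286]
```

The keeper has travelled about 33 mm of its 36 and pushes back at 31 N. I'll release, retreat upward and measure its true position before pressing any more.

Request:
arm_command(
  plan=[
    [-0.9,0.003,0,0,0],
    [-0.4,0,0,0,0],
    [-0.4,0,0,0,0],
    [-0.4,0,0,-0.03,0],
    [-0.4,-0.04,0,-0.03,0],
    [-0.4,-0.036,0,0,0],
    [-0.4,0,0,0,0],
    [-0.4,0,0,0,0],
  ],
)

```text
clock: 16.18
eef_pos: [454.2, -22.9, 124.9]
eef_rot: [-3.142, -0.0, 1.45]
wrist_force: [-0.1, -0.5, 0.4]
finger_gap: 28.2
finger_force: 0.0
```

```bash
python3 - <<'E'
from h import *
a=np.array([np.cos(1.4517),np.sin(1.4517)]); S=np.array([453.4,-25.5]); n=np.array([a[1],-a[0]])
c=cam("wrist"); s=manip.read_state(); print(s["eef_pos"],s["wrist_force"],s["clock"])
W=world(c); hsv=cv2.cvtColor(c["img"],cv2.COLOR_BGR2HSV); al=(W[...,:2]-S)@a; la=(W[...,:2]-S)@n
r=(cv2.inRange(hsv,(0,140,70),(7,255,255))>0)|(cv2.inRange(hsv,(174,140,70),(180,255,255))>0); r&=(W[...,2]>84)&(W[...,2]<91)&(abs(al-90)<45)
v,u=np.nonzero(r);P=onz(c,np.c_[u,v],87)[:,:2]; print(r.sum(),((P-S)@a).min(),((P-S)@a).max(),((P-S)@a).mean(),((P-S)@n).min(),((P-S)@n).max())
# tail edge: height drop 58->53 on the tongue; front edge
for lo,hi,nm in((90,106,"tail"),(40,60,"front")):
    m=(al>lo-2)&(al<hi+2)&(abs(la)<9)&(W[...,2]>45)&(W[...,2]<64); z=W[...,2]; hi_=m&(z>(55.5))
    if hi_.any(): v,u=np.nonzero(hi_); A=(onz(c,np.c_[u,v],59)[:,:2]-S)@a; print(nm,A.min(),A.max(),np.sort(A)[[20,-20]])
for nm in("bar",): 
    for lo,hi in((20,40),(-66,-50)):
        m=(al>lo)&(al<hi)&(abs(la)<5)&(W[...,2]>30)&(W[...,2]<70); print(lo,m.sum(),np.median(W[m][:,2]) if m.any() else '')
np.savez("w5.npz",img=c["img"],W=W)
cv2.imwrite("pics/w5.png",cv2.resize(c["img"][60:360,200:440],(480,600),interpolation=cv2.INTER_CUBIC))
E
```

```text
[454.15258782 -22.55390324 124.81360458] [-1.06525611  0.1461851  -0.27321868] 16.225
386 75.75612082728065 86.78668544746029 81.24168782226403 -6.122439213318393 6.555165933401417
tail 88.0161351263782 98.91638939821543 [89.3905817  98.89705451]
front 52.03372713082449 61.426545379958014 [52.04543327 61.41124225]
20 335 50.87942068223816
-66 210 51.17733059709093
```

View pics/w5.png

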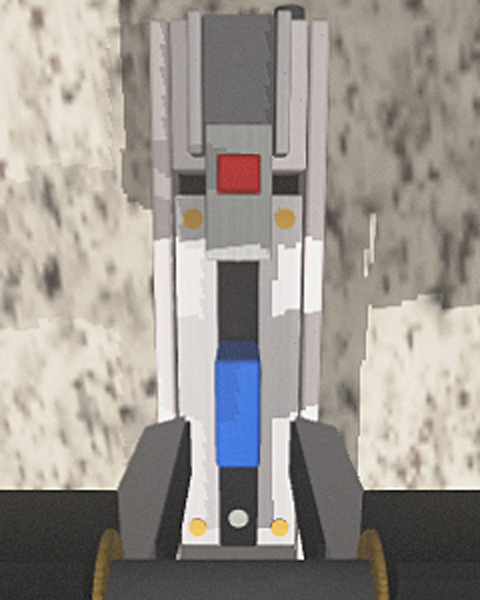

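The keeper moved 31.4 mm and stopped hard. Its front is now at dock y of about 52.5, having started at about 84. That fits a start 4 mm in from fully open (88), so the end stop is at 52. I'll press it once more against the stop and release while still pressing, with no back-pull.

Request:
arm_command(
  plan=[
    [-0.4,0.04,0,0,0],
    [-0.4,0.0385,0,0,0],
    [-0.4,0,0,0.03,0],
    [-0.4,0,0,0.02,0],
    [-0.4,0,0,0.007,0],
    [-0.4,0,0,0,0],
    [-0.9,0,0,0,0],
    [-0.9,0,0,0,0],
    [-0.9,0,0,0,0],
    [-0.9,-0.001,0,0,0],
    [-0.9,0,0,0,0],
  ],
  newtons=30,
)

```text
clock: 17.6
eef_pos: [463.1, 54.8, 68.6]
eef_rot: [-3.141, -0.002, 1.45]
wrist_force: [-5.6, 8.0, 5.4]
finger_gap: 13.5
finger_force: 30.0
```

Request:
arm_command(
  plan=[
    [-0.9,-0.001,0,0,0],
    [-0.9,-0.001,0,0,0],
    [-0.9,0,0,0,0],
  ],
)

```text
clock: 17.98
eef_pos: [463.1, 54.5, 68.7]
eef_rot: [-3.142, -0.005, 1.45]
wrist_force: [-2.4, 24.0, 5.0]
finger_gap: 13.3
finger_force: 30.0
```

Request:
arm_command(
  plan=[
    [-0.4,0,0,0,0],
    [-0.4,0,0,0,0],
    [-0.4,0,0,-0.035,0],
    [-0.9,0.023,0,0,0],
    [-0.98,0,0,0,0],
    [-0.98,0,0,0.015,0],
    [-0.98,0,0,0.015,0],
    [-0.98,0,0,0,0],
  ],
  newtons=10,
)

```text
clock: 18.98
eef_pos: [465.0, 74.3, 71.2]
eef_rot: [-3.138, 0.001, 1.45]
wrist_force: [0.0, -0.5, 0.4]
finger_gap: 1.0
finger_force: 0.0
```

```bash
python3 - <<'E'
from h import *
a=np.array([np.cos(1.4517),np.sin(1.4517)]); S=np.array([453.4,-25.5])
for nm in("side","scene"):
    c=cam(nm); W=world(c); hsv=cv2.cvtColor(c["img"],cv2.COLOR_BGR2HSV); al=(W[...,:2]-S)@a
    r=cv2.inRange(hsv,(0,140,70),(7,255,255))>0; r&=(abs(al-85)<45)&(W[...,2]>60)&(W[...,2]<92); v,u=np.nonzero(r)
    P=onz(c,np.c_[u,v],80)[:,:2]; print(nm,r.sum(),((P-S)@a).mean() if len(v) else '')
    cv2.imwrite(f"{nm}_tab.png",c["img"])
s=manip.read_state(); print(s["eef_pos"],(s["eef_pos"][:2]-S)@a,s["wrist_force"],s["finger_gap"])
E
```

```text
side 30 76.56788567932865
scene 33 62.478441043276334
[465.82440849  74.58623525  72.6432416 ] 100.85347140496236 [-0.1728722   0.4014041  -0.05838969] 0.9913298399882331
```

Request:
arm_command(
  plan=[
    [-0.98,-0.004,0,0,0],
    [-0.98,-0.001,0,0,0],
    [-0.98,-0.001,0,0,0],
    [-0.98,0,0,0,0],
  ],
)

```text
clock: 19.58
eef_pos: [465.4, 69.4, 73.3]
eef_rot: [3.141, -0.001, 1.451]
wrist_force: [0.6, 5.5, 0.8]
finger_gap: 0.9
finger_force: 3.1
```

Request:
arm_command(
  plan=[
    [-0.98,-0.001,0,0,0],
    [-0.98,-0.0005,0,0,0],
    [-0.98,0,0,0,0],
  ],
)

```text
clock: 19.95
eef_pos: [465.4, 69.2, 73.4]
eef_rot: [3.14, -0.004, 1.451]
wrist_force: [0.5, 17.9, 0.1]
finger_gap: 0.8
finger_force: 8.9
```

Pushed from behind, the tab doesn't give at the same place (18 N, 0.2 mm), so this is the end stop. Back off, lift clear and check.

Request:
arm_command(
  plan=[
    [-0.98,0.006,0,0,0],
    [-0.98,0.004,0,-0.03,0],
    [-0.5,-0.05,0,-0.02,0],
    [-0.4,-0.045,0,0,0],
    [-0.4,0,0,0,0],
    [-0.4,0,0,0,0],
  ],
)

```text
clock: 20.7
eef_pos: [454.9, -16.7, 122.9]
eef_rot: [-3.141, -0.0, 1.45]
wrist_force: [0.2, -0.1, -0.4]
finger_gap: 27.9
finger_force: 0.0
```

```bash
python3 - <<'E'
from h import *
a=np.array([np.cos(1.4517),np.sin(1.4517)]); S=np.array([453.4,-25.5]); n=np.array([a[1],-a[0]])
c=cam("wrist"); s=manip.read_state(); print(s["eef_pos"],s["wrist_force"],s["clock"])
W=world(c); hsv=cv2.cvtColor(c["img"],cv2.COLOR_BGR2HSV); al=(W[...,:2]-S)@a; la=(W[...,:2]-S)@n
r=(cv2.inRange(hsv,(0,140,70),(7,255,255))>0)|(cv2.inRange(hsv,(174,140,70),(180,255,255))>0); r&=(W[...,2]>84)&(W[...,2]<91)&(abs(al-90)<45)
v,u=np.nonzero(r);A=(onz(c,np.c_[u,v],87)[:,:2]-S)@a; print("tab",A.min(),A.max())
m=(al>38)&(al<62)&(abs(la)<9)&(W[...,2]>55.5)&(W[...,2]<64); v,u=np.nonzero(m); B=(onz(c,np.c_[u,v],59)[:,:2]-S)@a; print("front",B.min())
for lo,hi in((22,40),(-66,-50)):
    m=(al>lo)&(al<hi)&(abs(la)<5)&(W[...,2]>30)&(W[...,2]<70); print(lo,m.sum(),np.median(W[m][:,2]))
W0=np.load("w1.npz")["W"]; 
for f,Wx in(("open",W0),("now",W)):
    al=(Wx[...,:2]-S)@a; la=(Wx[...,:2]-S)@n
    for nm,k in(("guides",(abs(abs(la)-16)<2.5)&(Wx[...,2]>55)&(Wx[...,2]<61)&(al>60)),("dockend",(abs(abs(la)-30)<3)&(Wx[...,2]>36)&(Wx[...,2]<42)),("tongue",(abs(la)<9)&(Wx[...,2]>55.5)&(Wx[...,2]<61)&(al>30))):
        if k.any(): print(f,nm,np.percentile(al[k],[1,99]).round(1))
E
```

```text
[454.89443193 -16.37199904 122.86889344] [-0.00763616  1.06359035 -0.15421543] 20.75
tab 75.76253759339107 86.2077338145152
front 51.86291783863736
22 298 50.827754777053954
-66 202 51.29370984432872
open guides [ 89.  136.3]
open dockend [-88.8 136.1]
open tongue [ 83.  130.8]
now guides [ 89.4 136.5]
now dockend [ -8.3 137.2]
now tongue [51.8 99. ]
```

```bash
python3 -c "
from h import *
print(ticket.sign_off())"
```

```text
the job is handed in; nothing more can be done
None
```

The comb is home in the dock (bar 12 mm above the plate at both ends) and the keeper is against a hard stop, over about 17 mm of the bar's end. It moved 31.4 mm, not the full 36, which I took to mean it started about 4 mm in. The arm is clear, and I handed the job in at about 21 s.

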